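Load a stone blank under the spring flap of a sawing fixture

TASK

Press down the wing of the sawing fixture's spring flap with one fingertip to hold the flap open, and while it is held, push the stone blank along its lane with the other fingertip, under the flap and fully home against the end stop. Then let go, so that the flap closes down onto the blank and holds it. Only press and push: do not lift the blank, and leave the other things on the bench where they are.

Things in the scene. Friction and masses are not known exactly. Their poses are not given: they have to be found in the camera images.
- fixture: Fixed stone-sawing fixture. Origin: bench level, on its lane's centre line; x along the lane to the end stop, y across it towards the flap's wing, z up. Base plate 6 mm thick, x -170..+130 mm, y -50..+115 mm. Lane 40 mm wide (y -20..+20) between two steel rails, 7 mm thick, tops 16 mm above the bench.
- stop (a point): Middle of the face of the upright end stop that closes the lane: fixture x = +100 mm, y = 0; the stop is 60 mm wide and its top is 48 mm above the bench.
- hinge (a point): Point on the axis of the flap's steel hinge rod (10 mm thick), which runs along the fixture's x beside the lane, at fixture y = +38 mm, 50 mm above the bench, between two posts 60 mm high at x = -163 and +112 mm. This point: x = -62 mm.
- flap (a joint): Angle (rad) of the spring-closed aluminium flap about its rod: 0 shut, 0.75 hard stop. It rocks: pressing the long wing outside the rod down raises the short lip over the lane. Shut, it blocks the blank (top 40 mm up); from 0.42 the blank passes freely; resting on the blank it reads about 0.35. The spring always shuts it: mid-wing takes about 3 N to start, 8 N at 0.6.
- wing (a point): Middle of the wing's upper face, moving with it. Plate 185 mm long (fixture x -155..+30 mm), 56 mm wide, joined to the rod by a 28 mm deep web. Shut, it slopes up away from the lane at 0.6 rad, from 30 mm above the bench to 62 mm at its outer edge (fixture y = +104 mm). At 0.6 rad it lies level, its face 24 mm above the bench, y +46..+100 mm.
- lip (a point): Underside of the flap's round-edged lip, mid-length; it moves with the flap. Lip and its plate span fixture x = +50..+85 mm. Shut: x = +67 mm, y = 0, 26 mm above the bench.
- blank: The stone blank to load: pale stone bar 100 x 34 x 34 mm, about 0.3 kg, lying lengthwise in the lane on the base plate, in front of the flap. Origin at the centre of its underside, x along its length. Fully home its origin is at fixture x = +50 mm and its near end at x = 0, still 50 mm short of the flap.
- spare_blank: Spare stone blank 85 x 30 x 26 mm lying on the bench beside the fixture, outside its lane; not to be disturbed; origin at the centre of its underside.
- cup_wheel: Small round grinding cup, 52 mm across, 24 mm tall, on the bench beside the fixture; not to be disturbed; origin at the centre of its underside.
- bit_block: Wooden block 90 x 45 x 35 mm with small burrs standing in it (70 mm tall in all), on the wing side of the fixture; not to be disturbed; origin at the centre of its underside.
- bowl: Round plastic bowl of stone offcuts, 170 mm across, 50 mm tall, well to one side; not to be disturbed; origin at the centre of its underside.
- brush: Hand brush lying on the bench to one side; not to be disturbed.
- jar: Closed jar 60 mm across, 85 mm tall, far to one side; not to be disturbed; origin at the centre of its underside.
- spool: Wooden spool 56 mm across, 44 mm tall, to one side; not to be disturbed; origin at the centre of its underside.
Things that resemble listed ones, but are neither listed nor needed, are in the scene too. What is shaped like the blank but black or pink is not meant.

How it is judged:
On the way, in this order (a step that is already met when the one before it is completed fails the run):
1. a finger holds the flap open while the blank is still in front of it (value of joint flap above 0.36 rad and contact force between the fingers and flap above 0.3 N and x of blank in the frame of fixture below 0 m), for 0.1 s.
2. with the flap still held open by a finger, the blank is pushed home against the end stop (x of blank in the frame of fixture above 0.046 m and value of joint flap above 0.36 rad and contact force between the fingers and flap above 0.3 N), for 0.05 s.
At the end, for the whole second after the job is handed in: The blank lies flat in the lane within 4 mm of the end stop, at rest, and the released flap rests on it (flap angle 0.27 to 0.42 rad, pressing with more than 1 N) (x of blank in the frame of fixture between 0.046 and 0.054 m and y of blank in the frame of fixture between -0.008 and 0.008 m and height (world z) of blank below 0.009 m and angle between blank's own z axis and vertical below 0.05 rad and value of joint flap between 0.27 and 0.42 rad and contact force between flap and blank above 1 N and linear speed of blank below 0.01 m/s); the robot touches nothing.
It fails at once if the blank is lifted or tipped (height (world z) of blank above 0.018 m or angle between blank's own z axis and vertical above 0.2 rad).
It fails at once if another thing on the bench is moved by more than 25 mm (distance of any of spare_blank, cup_wheel, bit_block, bowl, brush, jar, spool from where it was at the start of the episode above 0.025 m).
It also fails if it takes over 45 s, if anything falls off the work surface, if the arm or the gripper's body presses on something with over 40 N, if the wrist force passes 120 N, or if a joint passes its speed limit or range.

ROBOT

A 6-joint arm with a two-finger parallel gripper is mounted at the origin on the work surface. World frame = base frame: x ahead of the robot, y to its left, z up, the work surface at z = 0. Lengths are in m, angles in rad, forces in N, time in s.
With the tool pointing down it reaches from about 0.3 to 0.775 m from the base axis. Payload 14.6 kg.
Tool frame: the origin (TCP) lies at the very end of the fingers, on their centre line; the grasp point (between the pads) lies 19 mm behind it; z points along the fingers, y is the line along which they close (so a half turn about z gives the same grasp; the last joint's range is limited). The gripper opens to 94 mm and grips with 3 to 60 N. Pads are 16 mm wide; open, the fingers measure 119 mm over their backs; the gripper's body (75 mm by 177 mm) begins 78 mm behind the grasp point.
Start: joints at [-1.206, 0.3, 1.521, -0, 1.321, -0.067], TCP at [0.23, -0.5, 0.205] pointing down, gripper open.
Joint ranges: [-3.03, 3.03], [-0.79, 2.21], [0.23, 2.52], [-1.04, 4.18], [0, 3.07], [-2.55, 2.55]. Speed limits (rad/s): [2.22, 2.22, 2.57, 3.14, 3.14, 3.14].

INTERFACE

Orientations are given as [roll, pitch, yaw] about the fixed x, y, z axes, in that order (R = Rz(yaw) Ry(pitch) Rx(roll)).
In Python, from station import ctrl gives the robot as it stands.
- The arm moves only by the tool move_arm, never from a script. Its argument "targets" is a list of rows, each a list of 6 numbers: the shift along the tool's x, y, z in units of 1000 mm (1.0 is 1000 mm), then the turn, a rotation vector about the tool's x, y, z in units of 30 degrees (1.0 is 30 degrees). In form: [[tx, ty, tz, ax, ay, az], ...]. A call has exactly 5 rows; each row is the pose to reach, as a shift and turn from the pose commanded when the call began, along the tool's axes at that moment; what a row does not reach only later rows make up. A row lasts 1/12 s, in which the tool goes at most 41.7 mm and 7.16 degrees, less where a joint would pass 70% of its speed; a pose out of reach is approached as far as the arm can. A call with a number of a shift or a turn outside -1 to 1 is refused whole. A call with a gripper value outside its range is refused whole. "fingers" is the opening, from -1 (shut) to 1 (fully open), set as the call begins (left out, the last holds). The fingers move at their own pace and stop on an object; "grip_force" is the grip in N (left out, the last holds). Time passes only in rows, so rows that repeat a pose let the fingers close, or fill a call up. It gives the time, the measured TCP pose, the force and the opening at its end, in the units of the state.
- ctrl.get_obs(): the state, without advancing time (a new reading comes with each control period).
- ctrl.camera(name): name is "scene" or "top" or "wrist"; returns the picture (400x640x3 uint8, red, green, blue); there is no depth.
- ctrl.camera_info(name): a dict with "fx", "fy", "cx", "cy" (pixels), "rvec" (rotation vector, rad) and "tvec" (3), from world to camera coordinates, as OpenCV has them. Camera axes: x right, y down, z forward; pixel columns grow to the right and rows downward; lengths in m; the calibration is good to about 2 mm. A picture is of the moment at which its call begins: read the wrist's pose just before it. camera_info takes no time and is no camera call; for the wrist camera it gives the pose at the moment of the call.
- ctrl.hand_in(): hands the job in, once; it reports no verdict.
The state is a dict: "time_s": time; "qpos": joint angles; "joint_vel": joint speeds; "tau": joint torques, N m; "ee_pos": TCP position; "eef_rot": TCP orientation; "force": force on the tool from outside, world axes, zero at the start; "moment": the same for the moment, N m; "grip_width": finger opening in m.
Only numpy, scipy, OpenCV 4.12 (cv2) and the standard library are available. Lean on these libraries where they do the work, as an engineer would, in place of code of your own. Each camera call takes 0.05 s, during which the arm holds its last target. There are 200 camera calls.

## Working session

There is one attempt and no reset: what is moved stays moved. The work goes in short steps, Python scripts to look and compute and a tool call to move; the robot and the scene stay as the last step left them, time stands still between calls to the robot, and variables do not carry over. Pictures are saved under pics/ and viewed, on a budget of 10 in all, crops included, one or two more only if the job needs it, and the job is handed in when it is done.

Besides the shell and the picture viewer there is one more tool, called after "Emit:" as name(argument=value, ...), one argument or row to a line, values as JSON. move_arm: Moves the arm, as the interface text tells. Shifts and turns lie within -1 to 1; 1 stands for 1000 mm of shift or 30 degrees of turn. Its arguments: {"type":"object","properties":{"targets":{"type":"array"},"fingers":{"type":"number"},"grip_force":{"type":"number"}},"required":["targets"]}

```bash
mkdir -p pics; ls; python3 - <<'E'
from station import ctrl
import cv2
for n in("scene","top"):
    cv2.imwrite(f"pics/{n}0.png",ctrl.camera(n)[...,::-1]); print(n,ctrl.camera_info(n))
print(ctrl.get_obs())
E
```

```text
pics
scene {'fx': 425.91375051300173, 'fy': 425.91375051300173, 'cx': 320.3198482219208, 'cy': 198.1027147705891, 'rvec': array([ 2.10744853,  1.3470691 , -0.4740916 ]), 'tvec': array([-0.23544237, -0.35078685,  1.58385015])}
top {'fx': 427.7655497734074, 'fy': 427.7655497734074, 'cx': 320.73133450348985, 'cy': 201.02678718893614, 'rvec': array([ 2.14585164, -2.12299257,  0.18446483]), 'tvec': array([-0.00451833,  0.53927478,  1.47546559])}
{'time_s': 0.1, 'qpos': array([-1.20558852e+00,  3.00442074e-01,  1.52152257e+00,  1.27092690e-05,
        1.32071393e+00, -6.66254271e-02]), 'joint_vel': array([-1.80269667e-03, -1.96060772e-03, -2.19226876e-03, -7.54365371e-05,
       -1.07628184e-04,  1.44473175e-03]), 'tau': array([ 8.94040641e-04, -5.32649016e+01, -3.53286195e+01,  7.09228450e-02,
        2.35017546e-02, -4.84147199e-05]), 'ee_pos': array([ 0.23009622, -0.49928948,  0.20492701]), 'eef_rot': array([-3.14050996e+00, -8.45798906e-05,  4.31830036e-01]), 'force': array([-0.89604426,  0.38334796, -0.776043  ]), 'moment': array([-0.01431592,  0.03539605, -0.06810687]), 'grip_width': 0.0938481377094633}
```

View pics/top0.png

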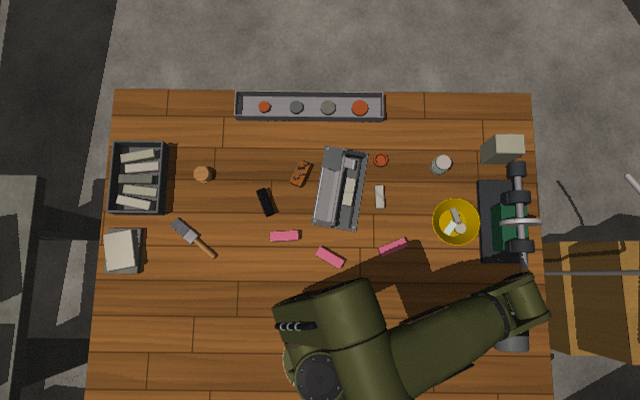

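View pics/scene0.png

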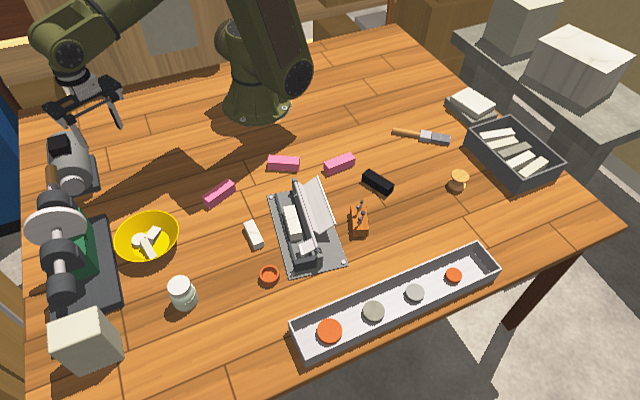

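Top view: the fixture is at about (341,188). Candidates for the blank are the pale bar in the lane (349,191), the spare beside the fixture (380,196), the black bar (265,202), the pink bars (284,236), (330,257) and (393,246), and the tray bars around (138,180). I choose the pale bar in the lane and will check it in a close crop.

```bash
python3 - <<'E'
import cv2
a=cv2.imread("pics/top0.png")[135:240,290:400]; b=cv2.imread("pics/scene0.png")[165:290,240:380]
a=cv2.resize(a,None,fx=5,fy=5,interpolation=2)[:,:400] if 0 else cv2.resize(a,(440,420),interpolation=2)
b=cv2.resize(b,(560,500),interpolation=2)
cv2.imwrite("pics/c1.png",cv2.resize(a,(628,600),interpolation=2)); cv2.imwrite("pics/c2.png",b)
E
```

```text
(no output)
```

View pics/c1.png

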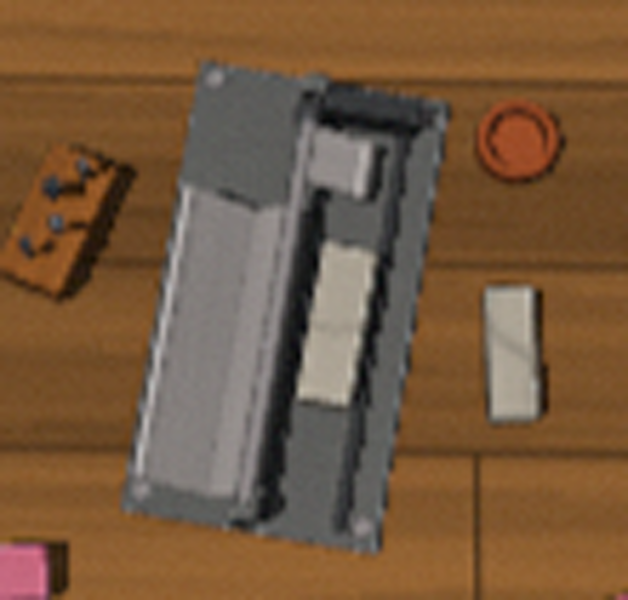

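View pics/c2.png

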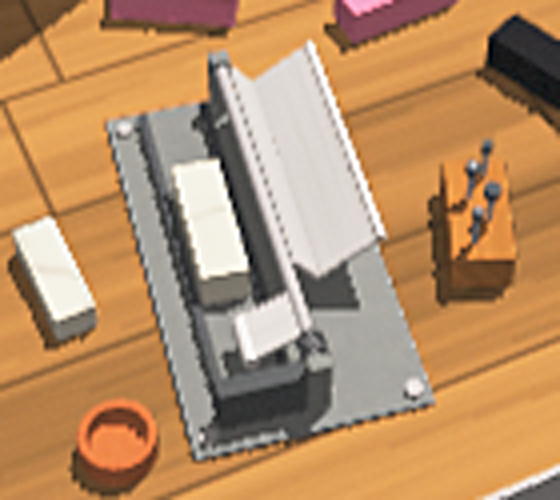

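The crops confirm the pale bar in the lane is the blank; it lies in front of the lip, and the stop is at the far end. Next I fit the fixture pose from the plate corners in both views.

```bash
cat > h.py <<'E'
import numpy as np,cv2
from station import ctrl
from scipy.optimize import least_squares
from scipy.spatial.transform import Rotation as R
def proj(n,P):
    i=ctrl.camera_info(n);K=np.array([[i['fx'],0,i['cx']],[0,i['fy'],i['cy']],[0,0,1]])
    return cv2.projectPoints(np.asarray(P,float),i['rvec'],i['tvec'],K,None)[0][:,0]
c1=lambda p:np.array(p)/[628/110,600/105]+[290,135]-.4
c2=lambda p:np.array(p)/4+[240,165]-.4
def fit(obs,z,x0):
    def w(q,P): c,s=np.cos(q[2]),np.sin(q[2]);P=np.array(P,float);return np.c_[q[0]+c*P[:,0]-s*P[:,1],q[1]+s*P[:,0]+c*P[:,1],np.full(len(P),z)]
    f=lambda q:np.concatenate([(proj(n,w(q,P))-uv).ravel() for n,P,uv in obs])
    return least_squares(f,x0)
E
python3 - <<'E'
from h import *
t=("top",[[.13,.115],[.13,-.05],[-.17,-.05],[-.17,.115]],c1([[202,62],[448,103],[380,552],[124,512]]))
s=("scene",[[-.17,-.05],[.13,-.05],[.13,.115]],c2([[110,120],[200,460],[435,403]]))
bt=("top",[[.05,.017],[.05,-.017],[-.05,-.017],[-.05,.017]],c1([[325,243],[376,248],[350,405],[298,397]]))
bs=("scene",[[-.05,-.017],[-.05,.017],[.05,.017],[.05,-.017]],c2([[172,163],[215,158],[248,270],[205,280]]))
for o in([t],[s],[t,s]):
    r=fit(o,.006,[.5,0,-.2]);print(r.x,np.abs(r.fun).max())
F=r.x
for o in([bt],[bs],[bt,bs]):
    r=fit(o,.04,[.5,0,-.2]);d=r.x[:2]-F[:2];c,s_=np.cos(F[2]),np.sin(F[2]);print(r.x,np.abs(r.fun).max(),'in fixture',c*d[0]+s_*d[1],-s_*d[0]+c*d[1])
E
```

```text
[ 0.61117112 -0.10499576 -0.15439126] 0.4306993478714958
[ 0.61391615 -0.1035351  -0.16887312] 0.9577790542056732
[ 0.61252612 -0.1043657  -0.1600018 ] 1.047630275017923
[ 0.57750014 -0.09858314 -0.16152073] 0.47177246682088025 in fixture -0.03549986840850491 0.00012835858268970494
[ 0.57850865 -0.09948453 -0.17180697] 1.0832195855948044 in fixture -0.034360633453324484 -0.0006008467860256564
[ 0.578007   -0.0991077  -0.16801798] 0.9467990300409497 in fixture -0.034915910902833025 -0.00030874878272560847
```

```bash
cat >> h.py <<'E'
F=np.array([.6122,-.1044,-.160])
def go(xf,yf,z):
    o=ctrl.get_obs();c,s=np.cos(F[2]),np.sin(F[2])
    t=np.array([F[0]+c*xf-s*yf,F[1]+s*xf+c*yf,z]);M=R.from_euler('xyz',o['eef_rot']);T=R.from_euler('xyz',[np.pi,0,F[2]])
    d=np.array(o['ee_pos'])-[F[0],F[1],0]
    print('t',o['time_s'],'now fixture',np.round([c*d[0]+s*d[1],-s*d[0]+c*d[1],d[2]],4),'F',np.round(o['force'],1),'w',round(o['grip_width'],4),'q',np.round(o['qpos'],2))
    print('row',np.round(M.inv().apply(t-o['ee_pos']),4),np.round(np.degrees((M.inv()*T).as_rotvec())/30,4))
E
python3 -c "from h import *;go(-.105,.036,.2)"
```

```text
t 0.1 now fixture [-0.3143 -0.4507  0.2049] F [-0.9  0.4 -0.8] w 0.0938 q [-1.21  0.3   1.52  0.    1.32 -0.07]
row [ 0.4452 -0.2872  0.0053] [-2.1000e-03  5.0000e-04  1.1303e+00]
```

Emit:
move_arm(
  targets=[
    [0.445,-0.287,0.005,0,0,1.0],
    [0.445,-0.287,0.005,0,0,1.0],
    [0.445,-0.287,0.005,0,0,1.0],
    [0.445,-0.287,0.005,0,0,1.0],
    [0.445,-0.287,0.005,0,0,1.0],
  ],
  fingers=0.277,
)

```text
time_s: 0.52
ee_pos: [0.3368, -0.3315, 0.2034]
eef_rot: [-3.141, 0.0, -0.099]
force: [0.3, 0.6, 0.8]
grip_width: 0.0641
```

```bash
python3 -c "from h import *;go(-.105,.036,.2)"
```

```text
t 0.5167 now fixture [-0.2357 -0.2681  0.2034] F [0.3 0.6 0.8] w 0.0641 q [-0.85  0.13  1.73 -0.    1.28  0.81]
row [ 0.149  -0.2956  0.0034] [-0.0003  0.0004  0.1164]
```

Emit:
move_arm(
  targets=[
    [0.149,-0.296,0.003,0,0,0.116],
    [0.149,-0.296,0.003,0,0,0.116],
    [0.149,-0.296,0.003,0,0,0.116],
    [0.149,-0.296,0.003,0,0,0.116],
    [0.149,-0.296,0.003,0,0,0.116],
  ],
)

```text
time_s: 0.93
ee_pos: [0.4473, -0.1542, 0.2017]
eef_rot: [-3.142, 0.0, -0.153]
force: [0.4, -0.9, 0.9]
grip_width: 0.0599
```

```bash
python3 -c "from h import *;go(-.105,.036,.15)"
```

```text
t 0.9333 now fixture [-0.1548 -0.0755  0.2017] F [ 0.4 -0.9  0.9] w 0.0599 q [-0.41  0.13  1.73 -0.    1.28  1.31]
row [ 0.0506 -0.1111  0.0517] [-0.      0.0002  0.014 ]
```

Emit:
move_arm(
  targets=[
    [0.051,-0.111,0.052,0,0,0.014],
    [0.051,-0.111,0.052,0,0,0.014],
    [0.051,-0.111,0.052,0,0,0.014],
    [0.051,-0.111,0.052,0,0,0.014],
    [0.051,-0.111,0.052,0,0,0.014],
  ],
)

```text
time_s: 1.35
ee_pos: [0.5141, -0.0524, 0.1481]
eef_rot: [-3.141, 0.003, -0.157]
force: [0.1, -0.7, 0.5]
grip_width: 0.0603
```

```bash
python3 - <<'E'
from h import *
go(-.105,.036,.1)
im=ctrl.camera("wrist");cv2.imwrite("pics/w1.png",im[...,::-1])
# overlay predicted fixture points
c,s=np.cos(F[2]),np.sin(F[2])
w=lambda P:[[F[0]+c*x-s*y,F[1]+s*x+c*y,z] for x,y,z in P]
print(proj("wrist",w([[-.17,-.05,.006],[-.17,.115,.006],[.13,-.05,.006],[.13,.115,.006],[-.085,.017,.04],[-.085,-.017,.04],[-.105,0,.025],[-.105,.0725,.04]])).round())
E
```

```text
t 1.35 now fixture [-0.1052  0.0357  0.1481] F [ 0.1 -0.7  0.5] w 0.0603 q [-0.17  0.28  1.68  0.    1.18  1.55]
row [ 0.0003 -0.0003  0.0481] [-0.0002  0.0056  0.0063]
[[ 405.  254.]
 [ 239.  253.]
 [ 428. -100.]
 [ 220. -101.]
 [ 341.  174.]
 [ 382.  174.]
 [ 359.  194.]
 [ 276.  197.]]
```

View pics/w1.png

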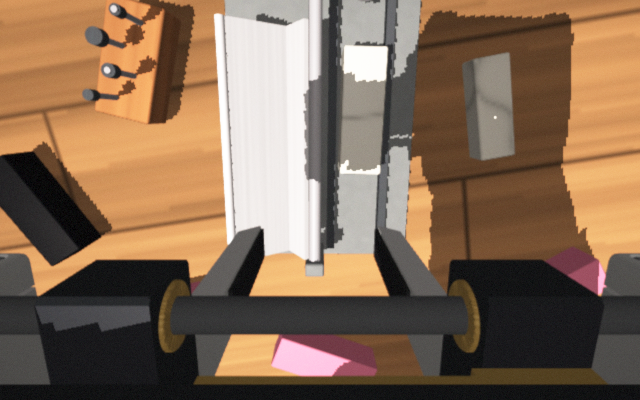

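The wrist view agrees: the blank's near end is at row 174, cols 341–380, as predicted, and the plate's near corners are at (405,254) and (239,253). The fingers straddle the rod, so I descend.

Emit:
move_arm(
  targets=[
    [0,0,0.03,0,0,0.006],
    [0,0,0.055,0,0,0.006],
    [0,0,0.08,0,0,0.006],
    [0,0,0.095,0,0,0.006],
    [0,0,0.095,0,0,0.006],
  ],
)

```text
time_s: 1.82
ee_pos: [0.5123, -0.0555, 0.0527]
eef_rot: [3.142, 0.004, -0.165]
force: [-0.3, -0.5, -0.8]
grip_width: 0.0602
```

Emit:
move_arm(
  targets=[
    [0,0,0.006,0,0,0],
    [0,0,0.012,0,0,0],
    [0,0,0.018,0,0,0],
    [0,0,0.024,0,0,0],
    [0,0,0.027,0,0,0],
  ],
)

```text
time_s: 2.23
ee_pos: [0.5147, -0.0577, 0.0298]
eef_rot: [3.136, -0.003, -0.162]
force: [-19.3, -35.0, 41.6]
grip_width: 0.0597
```

```bash
python3 - <<'E'
from h import *
go(-.105,.036,.026)
cv2.imwrite("pics/s2.png",cv2.resize(ctrl.camera("scene")[140:300,220:400,::-1],(675,600),interpolation=2))
E
```

```text
t 2.2333 now fixture [-0.1037  0.0306  0.0298] F [-19.3 -35.   41.6] w 0.0597 q [-0.18  0.45  1.77 -0.01  0.92  1.56]
row [-0.0014 -0.0054  0.0037] [ 0.0101 -0.0053 -0.0039]
```

View pics/s2.png

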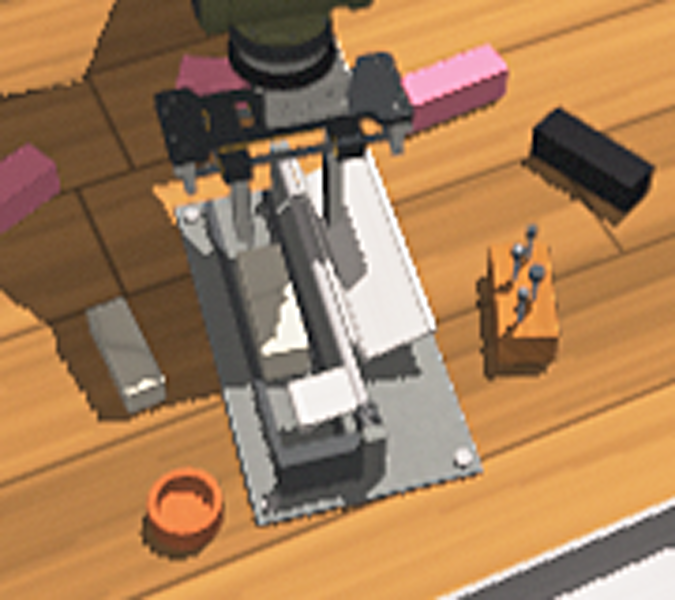

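```bash
python3 - <<'E'
from h import *
go(-.105,.036,.026);o=ctrl.get_obs();print(o['moment'],o['joint_vel'],o['eef_rot'])
for n in("wrist","top"):ctrl.camera(n)
go(-.105,.036,.026)
cv2.imwrite("pics/w3.png",ctrl.camera("wrist")[...,::-1])
E
```

```text
t 2.2833 now fixture [-0.1038  0.0303  0.0298] F [-15.  -26.1  33. ] w 0.0597 q [-0.18  0.45  1.77 -0.01  0.92  1.56]
row [-0.0013 -0.0057  0.0038] [ 0.0104 -0.0046 -0.0044]
[-4.18426587  3.04537427  0.35005622] [-0.00125459 -0.01436414 -0.00404848  0.01398659  0.01824956 -0.00121158] [ 3.13613391e+00 -2.40461468e-03 -1.62317500e-01]
t 2.3833 now fixture [-0.1037  0.0306  0.0303] F [-16.5 -25.3  31.4] w 0.0595 q [-0.18  0.45  1.77 -0.01  0.92  1.56]
row [-0.0013 -0.0054  0.0043] [ 0.0089 -0.005  -0.0053]
```

View pics/w3.png

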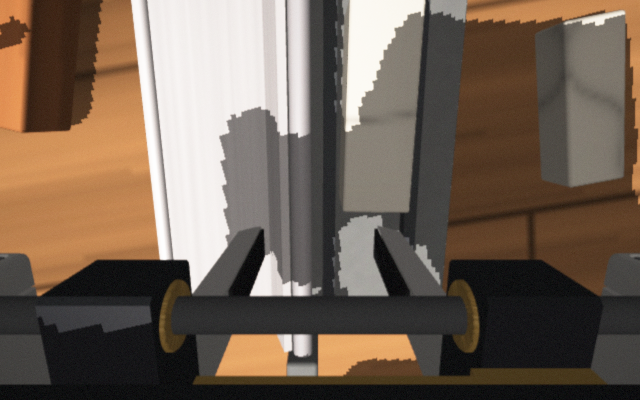

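The tips look placed as intended, but the moment puts a stiff load on the wing finger. Before going on I estimate the flap angle from the wing's outer edge, which runs from (135,0) to (165,260).

```bash
python3 - <<'E'
from h import *
c,s=np.cos(F[2]),np.sin(F[2])
w=lambda P:[[F[0]+c*x-s*y,F[1]+s*x+c*y,z] for x,y,z in P]
def pt(x,u,th): a=.6-th; return [x,.038+u*np.cos(a)+.026*np.sin(a),.05+u*np.sin(a)-.026*np.cos(a)]
for th in (0,.2,.3,.4,.5,.6,.75):
    print(th,proj("wrist",w([pt(-.03,.062,th),pt(-.08,.062,th),pt(-.03,.008,th)])).round(0).tolist())
print('rod/blank',proj("wrist",w([[-.03,.038,.055],[-.085,.017,.04],[-.085,-.017,.04]])).round(0).tolist())
print('tips',proj("wrist",w([[-.104,.0306+.03,.03],[-.104,.0306-.03,.03],[-.096,.0606,.03]])).round(0).tolist())
go(-.105,.036,.026)
E
```

```text
0 [[143.0, 100.0], [157.0, 218.0], [264.0, 103.0]]
0.2 [[155.0, 101.0], [166.0, 210.0], [273.0, 103.0]]
0.3 [[162.0, 102.0], [173.0, 206.0], [277.0, 103.0]]
0.4 [[170.0, 103.0], [180.0, 203.0], [282.0, 103.0]]
0.5 [[179.0, 103.0], [188.0, 200.0], [287.0, 103.0]]
0.6 [[188.0, 104.0], [196.0, 198.0], [292.0, 104.0]]
0.75 [[202.0, 104.0], [209.0, 194.0], [300.0, 104.0]]
rod/blank [[306.0, 100.0], [349.0, 214.0], [415.0, 214.0]]
tips [[267.0, 242.0], [376.0, 242.0], [267.0, 229.0]]
t 2.4333 now fixture [-0.1037  0.0307  0.0304] F [-15.8 -25.2  31.4] w 0.0597 q [-0.18  0.45  1.77 -0.01  0.92  1.56]
row [-0.0013 -0.0053  0.0043] [ 0.0087 -0.0052 -0.0053]
```

The flap is still nearly shut: the wing edge matches θ≈0. The force is normal to the plate, only about 7 mm out from the hinge foot, so the tip is wedged at the web. I'll raise, open the fingers to 75 mm, and press further out on the wing.

Emit:
move_arm(
  targets=[
    [0,0,-0.02,0,0,0],
    [0,0,-0.04,0,0,0],
    [0,0,-0.06,0,0,0],
    [0,0,-0.06,0,0,0],
    [0,0,-0.06,0,0,0],
  ],
  fingers=0.596,
)

```text
time_s: 2.85
ee_pos: [0.5146, -0.0544, 0.0886]
eef_rot: [3.142, -0.002, -0.163]
force: [-0.8, 0.5, -0.2]
grip_width: 0.0751
```

```bash
python3 - <<'E'
from h import *
go(-.105,.044,.07)
E
```

```text
t 2.85 now fixture [-0.1043  0.0338  0.0886] F [-0.8  0.5 -0.2] w 0.0751 q [-0.18  0.36  1.74 -0.    1.04  1.56]
row [-0.0008 -0.0102  0.0186] [ 0.0001 -0.0047 -0.0057]
```

Emit:
move_arm(
  targets=[
    [-0.001,-0.005,0.006,0,0,0],
    [-0.001,-0.01,0.012,0,-0.005,-0.005],
    [-0.001,-0.01,0.018,0,-0.005,-0.005],
    [-0.001,-0.01,0.018,0,-0.005,-0.005],
    [-0.001,-0.01,0.018,0,-0.005,-0.005],
  ],
)

```text
time_s: 3.27
ee_pos: [0.5143, -0.044, 0.0687]
eef_rot: [3.142, 0.005, -0.16]
force: [-0.3, 0.5, 0.8]
grip_width: 0.0749
```

```bash
python3 - <<'E'
from h import *
go(-.105,.044,.045)
E
```

```text
t 3.2667 now fixture [-0.1063  0.044   0.0687] F [-0.3  0.5  0.8] w 0.0749 q [-0.16  0.39  1.75  0.    1.01  1.57]
row [ 0.0014 -0.      0.0237] [ 0.      0.0087 -0.0002]
```

Placed well; press down slowly and watch the force.

Emit:
move_arm(
  targets=[
    [0,0,0.005,0,0,0],
    [0,0,0.01,0,0,0],
    [0,0,0.015,0,0,0],
    [0,0,0.02,0,0,0],
    [0,0,0.024,0,0,0],
  ],
)

```text
time_s: 3.68
ee_pos: [0.5146, -0.0443, 0.0452]
eef_rot: [3.141, 0.003, -0.16]
force: [-1.6, -2.5, 4.5]
grip_width: 0.0748
```

```bash
python3 - <<'E'
from h import *
go(-.105,.044,.026)
E
```

```text
t 3.6833 now fixture [-0.1059  0.0438  0.0452] F [-1.6 -2.5  4.5] w 0.0748 q [-0.16  0.42  1.76 -0.    0.96  1.57]
row [ 0.0009 -0.0003  0.0192] [ 0.0002  0.0051 -0.0008]
```

Emit:
move_arm(
  targets=[
    [0,0,0.004,0,0,0],
    [0,0,0.008,0,0,0],
    [0,0,0.012,0,0,0],
    [0,0,0.016,0,0,0],
    [0,0,0.02,0,0,0],
  ],
)

```text
time_s: 4.1
ee_pos: [0.5152, -0.046, 0.0265]
eef_rot: [3.139, 0.001, -0.161]
force: [-4.4, -13.9, 15.3]
grip_width: 0.0745
```

```bash
python3 - <<'E'
from h import *
go(-.105,.044,.026)
a=cv2.resize(ctrl.camera("wrist")[:300],(640,300));b=cv2.resize(ctrl.camera("scene")[150:290,220:400],(540,300*7//5),interpolation=2)[:300]
b=cv2.resize(ctrl.camera("scene")[165:275,240:360],(320,293),interpolation=2)
cv2.imwrite("pics/w5.png",np.vstack([a,np.pad(b,((0,0),(0,320),(0,0)))])[...,::-1])
E
```

```text
t 4.1 now fixture [-0.1051  0.0422  0.0265] F [ -4.4 -13.9  15.3] w 0.0745 q [-0.16  0.45  1.77 -0.    0.92  1.57]
row [ 0.0001 -0.0018  0.0005] [ 0.0044  0.0012 -0.001 ]
```

View pics/w5.png

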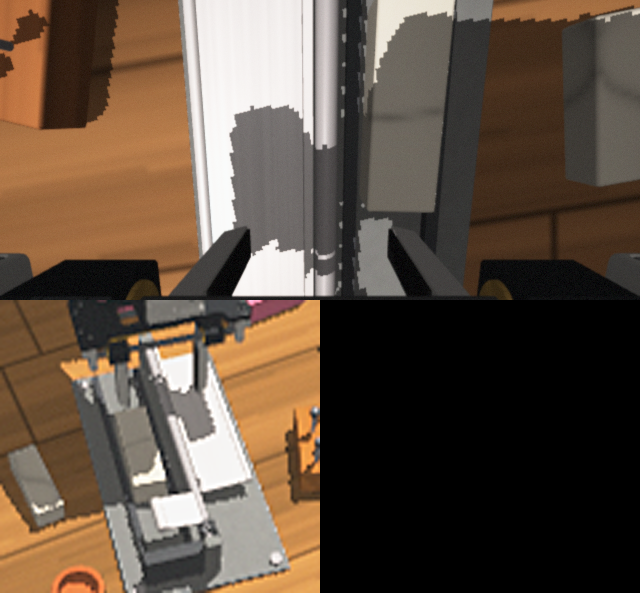

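The wing is now well down and the lip is raised over the lane. Check the angle from the wing edge, which is at about col 196 in row 100.

```bash
python3 - <<'E'
from h import *
c,s=np.cos(F[2]),np.sin(F[2])
w=lambda P:[[F[0]+c*x-s*y,F[1]+s*x+c*y,z] for x,y,z in P]
def pt(x,u,th): a=.6-th; return [x,.038+u*np.cos(a)+.026*np.sin(a),.05+u*np.sin(a)-.026*np.cos(a)]
for th in (.2,.3,.4,.5,.6,.75):
    print(th,proj("wrist",w([pt(-.03,.062,th),pt(-.08,.062,th)])).round(0).tolist())
print('blank',proj("wrist",w([[-.085,.017,.04],[-.085,-.017,.04],[-.03,.038,.055]])).round(0).tolist())
im=cv2.imread("pics/w5.png")
for r in (100,190): print(r,im[r,175:240:3].mean(1).astype(int))
go(-.105,.044,.026)
E
```

```text
0.2 [[178.0, 97.0], [188.0, 209.0]]
0.3 [[185.0, 98.0], [194.0, 205.0]]
0.4 [[192.0, 99.0], [201.0, 202.0]]
0.5 [[200.0, 100.0], [208.0, 199.0]]
0.6 [[209.0, 100.0], [216.0, 197.0]]
0.75 [[223.0, 101.0], [228.0, 193.0]]
blank [[374.0, 214.0], [442.0, 214.0], [334.0, 97.0]]
100 [117 115 113 119 142 189 237 241 191 192 246 244 246 246 246 247 248 246
 244 246 247 245]
190 [111 111 109 113 116 115 114 140 234 249 208 160 249 248 249 249 249 250
 249 245 108 110]
t 4.25 now fixture [-0.1051  0.0427  0.0264] F [-2.7 -9.9 12.2] w 0.075 q [-0.16  0.45  1.77 -0.    0.92  1.57]
row [ 0.0001 -0.0013  0.0004] [ 0.0028  0.0014 -0.0014]
```

Emit:
move_arm(
  targets=[
    [0,0,0.002,0,0,0],
    [0,0,0.003,0,0,0],
    [0.004,0,0.003,0,0,0],
    [0.008,0,0.003,0,0,0],
    [0.012,0,0.003,0,0,0],
  ],
)

```text
time_s: 4.67
ee_pos: [0.5261, -0.0461, 0.0227]
eef_rot: [-3.141, 0.004, -0.16]
force: [-4.5, 0.6, 7.0]
grip_width: 0.0751
```

Emit:
move_arm(
  targets=[
    [0.007,0,0,0,0,0],
    [0.014,0,0,0,0,0],
    [0.021,0,0,0,0,0],
    [0.028,0,0,0,0,0],
    [0.035,0,0,0,0,0],
  ],
)

```text
time_s: 5.08
ee_pos: [0.5602, -0.0515, 0.0225]
eef_rot: [-3.141, 0.006, -0.16]
force: [-10.3, 1.9, 11.7]
grip_width: 0.0747
```

```bash
python3 - <<'E'
from h import *
go(-.012,.044,.024)
E
```

```text
t 5.0833 now fixture [-0.0597  0.0439  0.0225] F [-10.3   1.9  11.7] w 0.0747 q [-0.16  0.55  1.64  0.    0.96  1.57]
row [ 0.0477 -0.0001 -0.0017] [-0.0003  0.0106 -0.0009]
```

Emit:
move_arm(
  targets=[
    [0.007,0,0,0,0,0],
    [0.014,0,0,0,0,0],
    [0.021,0,0,0,0,0],
    [0.028,0,0,0,0,0],
    [0.035,0,0,0,0,0],
  ],
)

```text
time_s: 5.5
ee_pos: [0.5949, -0.0571, 0.0225]
eef_rot: [-3.141, 0.005, -0.16]
force: [-10.3, 1.6, 10.8]
grip_width: 0.0749
```

```bash
python3 - <<'E'
from h import *
go(-.008,.044,.024)
b=cv2.resize(ctrl.camera("scene")[165:275,240:360],(640,586),interpolation=2)
cv2.imwrite("pics/s6.png",b[...,::-1])
E
```

```text
t 5.5 now fixture [-0.0247  0.0439  0.0225] F [-10.3   1.6  10.8] w 0.0749 q [-0.16  0.61  1.53  0.    1.01  1.57]
row [ 0.0166 -0.0001 -0.0015] [-0.0003  0.0102 -0.0008]
```

View pics/s6.png

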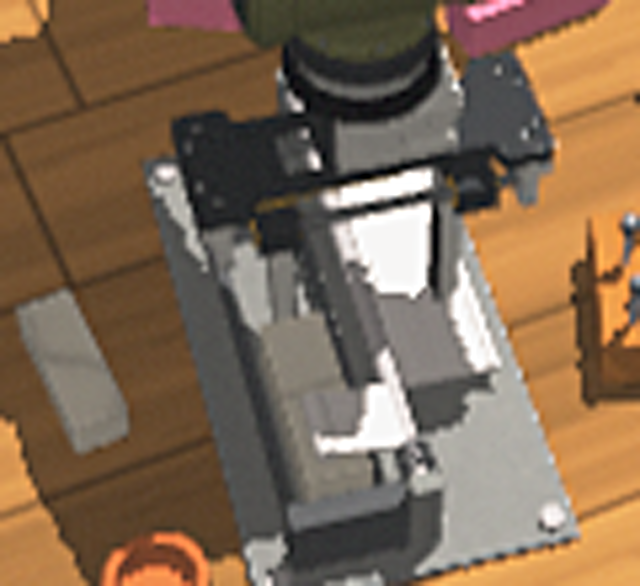

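The blank is under the raised lip, with its near end at (290,330) and its far end approaching the stop at (340,490). I make the last push gently.

Emit:
move_arm(
  targets=[
    [0.004,0,0,0,0,0],
    [0.007,0,0,0,0,0],
    [0.01,0,0,0,0,0],
    [0.012,0,0,0,0,0],
    [0.014,0,0,0,0,0],
  ],
)

```text
time_s: 5.97
ee_pos: [0.6085, -0.0593, 0.0224]
eef_rot: [-3.141, 0.005, -0.16]
force: [-9.3, 1.1, 10.1]
grip_width: 0.0749
```

Emit:
move_arm(
  targets=[
    [0.001,0,0,0,0,0],
    [0.002,0,0,0,0,0],
    [0.003,0,0,0,0,0],
    [0.003,0,0,0,0,0],
    [0.003,0,0,0,0,0],
  ],
)

```text
time_s: 6.38
ee_pos: [0.6101, -0.0595, 0.0225]
eef_rot: [-3.141, 0.009, -0.161]
force: [-20.2, 3.7, 17.1]
grip_width: 0.0749
```

The x force rose by 11 N, so the blank is on the stop. I back off a little and raise.

Emit:
move_arm(
  targets=[
    [-0.002,0,0,0,0,0],
    [-0.006,0,0,0,0,0],
    [-0.01,0,0,0,0,0],
    [-0.01,0,-0.004,0,0,0],
    [-0.01,0,-0.008,0,0,0],
  ],
)

```text
time_s: 6.8
ee_pos: [0.6027, -0.0581, 0.0309]
eef_rot: [-3.141, 0.002, -0.16]
force: [0.8, 1.5, 3.5]
grip_width: 0.0749
```

Emit:
move_arm(
  targets=[
    [0,0,-0.006,0,0,0],
    [0,0,-0.014,0,0,0],
    [0,0,-0.03,0,0,0],
    [0,0,-0.06,0,0,0],
    [0,0,-0.09,0,0,0],
  ],
)

```text
time_s: 7.22
ee_pos: [0.6019, -0.0586, 0.121]
eef_rot: [3.141, 0.005, -0.16]
force: [0.2, -0.6, 0.2]
grip_width: 0.075
```

Emit:
move_arm(
  targets=[
    [-0.03,0,-0.03,0,0,0],
    [-0.06,0,-0.06,0,0,0],
    [-0.1,0,-0.08,0,0,0],
    [-0.14,0,-0.08,0,0,0],
    [-0.14,0,-0.08,0,0,0],
  ],
)

```text
time_s: 7.63
ee_pos: [0.4596, -0.0353, 0.2018]
eef_rot: [3.141, 0.003, -0.16]
force: [-0.0, -0.2, -0.6]
grip_width: 0.0753
```

```bash
python3 - <<'E'
from h import *
go(-.1,.044,.2)
b=cv2.resize(ctrl.camera("scene")[165:275,240:360],(480,440),interpolation=2)
t=cv2.resize(ctrl.camera("top")[135:240,310:380],(293,440),interpolation=2)
cv2.imwrite("pics/f7.png",np.hstack([b,t])[...,::-1])
E
```

```text
t 7.6333 now fixture [-0.1616  0.0439  0.2018] F [-0.  -0.2 -0.6] w 0.0753 q [-0.16  0.11  1.76 -0.    1.28  1.57]
row [ 0.0616 -0.0001  0.0016] [ 0.0006  0.0065 -0.0001]
```

View pics/f7.png

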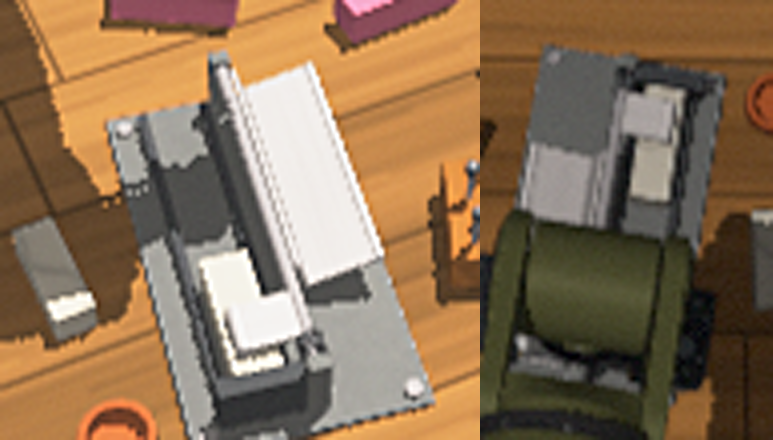

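The blank lies under the lip, which rests on it, and its far end (235–285, 372) is at the stop. I check its near top edge, (198,253) to (243,247), against the calibration.

```bash
python3 - <<'E'
from h import *
c,s=np.cos(F[2]),np.sin(F[2])
w=lambda P:[[F[0]+c*x-s*y,F[1]+s*x+c*y,z] for x,y,z in P]
for x in(-.085,-.01,-.005,0): print(x,((proj("scene",w([[x,-.017,.04],[x,.017,.04]]))+.4-[240,165])*4).round().tolist())
E
```

```text
-0.085 [[171.0, 167.0], [217.0, 157.0]]
-0.01 [[195.0, 248.0], [242.0, 238.0]]
-0.005 [[196.0, 254.0], [244.0, 243.0]]
0 [[198.0, 260.0], [246.0, 249.0]]
```

The near edge reads about 2–4 mm short, close to the tolerance. I take an intensity profile along the lane in the wrist image for a finer value, comparing rail and rod positions for bias.

```bash
python3 - <<'E'
from h import *
c,s=np.cos(F[2]),np.sin(F[2])
w=lambda P:[[F[0]+c*x-s*y,F[1]+s*x+c*y,z] for x,y,z in P]
for n in("wrist","top"):
    im=cv2.cvtColor(ctrl.camera(n),cv2.COLOR_RGB2GRAY).astype(np.float32)
    def prof(xs,y,z):
        v=0
        for dy in(-.004,0,.004):
            p=proj(n,w([[x,y+dy,z] for x in xs])).astype(np.float32);v=v+cv2.remap(im,p[:,:1],p[:,1:],1)[:,0]/3
        return v
    xs=np.arange(-.02,.02,.002);print(n,'near end',[(round(x*1e3),int(v)) for x,v in zip(xs,prof(xs,-.006,.04))])
    xs=np.arange(.086,.118,.002);print('far end/stop',[(round(x*1e3),int(v)) for x,v in zip(xs,prof(xs,-.006,.04))])
    xs=np.arange(-.18,-.16,.002);print('plate near edge',[(round(x*1e3),int(v)) for x,v in zip(xs,prof(xs,-.038,.006))])
    xs=np.arange(.12,.14,.002);print('plate far edge',[(round(x*1e3),int(v)) for x,v in zip(xs,prof(xs,-.038,.006))])
cv2.imwrite("pics/w8.png",ctrl.camera("wrist")[...,::-1])
print(proj("wrist",w([[0,0,.04],[.1,0,.04]])))
E
```

```text
wrist near end [(-20, 163), (-18, 162), (-16, 163), (-14, 164), (-12, 163), (-10, 160), (-8, 158), (-6, 135), (-4, 118), (-2, 111), (0, 124), (2, 232), (4, 248), (6, 248), (8, 248), (10, 248), (12, 248), (14, 0), (16, 0), (18, 0)]
far end/stop [(86, 0), (88, 0), (90, 0), (92, 0), (94, 0), (96, 0), (98, 0), (100, 0), (102, 0), (104, 0), (106, 0), (108, 0), (110, 0), (112, 0), (114, 0), (116, 0)]
plate near edge [(-180, 185), (-178, 184), (-176, 184), (-174, 184), (-172, 183), (-170, 174), (-168, 165), (-166, 166), (-164, 165), (-162, 167)]
plate far edge [(120, 0), (122, 0), (124, 0), (126, 0), (128, 0), (130, 0), (132, 0), (134, 0), (136, 0), (138, 0), (140, 0)]
top near end [(-20, 94), (-18, 94), (-16, 93), (-14, 93), (-12, 92), (-10, 87), (-8, 80), (-6, 73), (-4, 73), (-2, 105), (0, 139), (2, 159), (4, 171), (6, 169), (8, 167), (10, 167), (12, 167), (14, 165), (16, 165), (18, 165)]
far end/stop [(86, 149), (88, 153), (90, 158), (92, 163), (94, 164), (96, 144), (98, 118), (100, 79), (102, 47), (104, 49), (106, 55), (108, 54), (110, 53), (112, 54), (114, 57), (116, 65)]
plate near edge [(-180, 74), (-178, 71), (-176, 69), (-174, 68), (-172, 66), (-170, 65), (-168, 66), (-166, 66), (-164, 66), (-162, 65)]
plate far edge [(120, 57), (122, 60), (124, 73), (126, 80), (128, 85), (130, 88), (132, 87), (134, 85), (136, 82), (138, 76), (140, 71)]
[[ 369.58224816   15.17653929]
 [ 373.78764208 -117.13912771]]
```

View pics/w8.png

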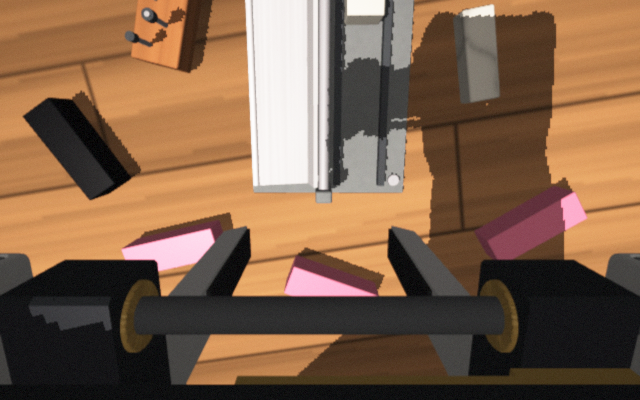

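The near end reads +1 mm (wrist, with the plate edge at exactly -170) and -1 mm (top), and the far end meets the stop with no gap. The wrist view shows the nearby things in place and the fingers clear. I hand in.

```bash
python3 -c "from station import ctrl;print(ctrl.hand_in())"
```

```text
the job is handed in; nothing more can be done
None
```

The blank is home against the end stop with the released flap resting on it, and I handed the job in at about 8 s; no verdict came back.

**What I did:** I pressed the wing down with one fingertip to an estimated 0.5 rad. While it was held, I pushed the blank about 85 mm under the lip with the other fingertip. The x force then jumped by 11 N, which I took as contact with the stop. I backed off 10 mm and raised the arm clear.

**First press failed:** With the fingers 60 mm apart, the tip wedged near the flap's web and the flap stayed shut. The tool force reached about 42 N vertical (57 N in total) on the fingertip, well below the 120 N wrist limit. I widened the fingers to 75 mm and pressed further out, and that worked.

**Last checks:**
- **Blank position:** its near end read +1 mm in the wrist view and -1 mm in the top view, where 0 is fully home. The far end meets the stop with no visible gap in the top view.
- **Disagreeing check:** a coarse by-eye estimate from the scene view put the blank 2–4 mm short. I trusted the finer profiles, which matched the plate edge.
- **Flap:** in the picture it rests on the blank. I could not measure its final angle or its pressing force.
- **Robot and neighbours:** the arm is clear of everything, and the nearby things I could see looked undisturbed. I did not check the jar, bowl, spool or brush again at the end.

I viewed 11 pictures, one over the budget of 10.

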